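Release and slide back a terminal cover

TASK

Open the terminal bay of the grey control module: press the red snap tab down with the fingertips until the yellow cover springs free, then let the tab come back up and push the cover along its rails all the way to the end stop, so that every terminal is uncovered. Only press and push: do not pinch or lift the cover, leave it lying flat in its rails, and leave the things standing round the module alone.

Things in the scene. Friction and masses are not known exactly. Their poses are not given: they have to be found in the camera images.
- module: Grey control module fixed to the bench, 100 (x) x 210 (y) x 47 (z) mm, turned by its yaw. Origin: centre of its underside, on the bench. The cover slides towards its +y; the red tab sticks out of its -x side. Terminal bay at y = -95 to -12 mm, then a flat parking deck, top 36 mm above the bench. Guide rails along y at x = +-43 to +-47.5 mm, tops at 41 mm.
- tab_pad (a point): Centre of the top of the red tab's finger pad, 34 (x) x 30 (y) mm; frame turned as the module. Unpressed it stands 47 mm above the bench, at module x = -79, y = -9.5 mm. Press straight down. A lug of the cover reaches out beside it to module x = -55.5 mm and must be free to move 15 mm to +y: keep the fingers outside x = -58 mm while pressing.
- snap_tab (a joint): Travel of the red tab in m: 0 up (latched), 0.008 fully down at its stop. Its spring (3 N at 0, 5.4 N at 0.008) brings it back up; the catch adds up to about 4 N of friction. At about 0.006 the cover is freed and a sprung kicker (4 N) moves it 15 mm towards module +y, clear of the tab.
- rib (a point): Centre of the cover's upright push rib, 64 (x) x 10 (y) x 26 (z) mm, from 40 to 66 mm above the bench; frame turned as the module. Its push face is 5 mm behind this point (towards module -y): push there with the fingertips 50 to 58 mm above the bench. In module axes x = 0; y = -35.5 mm latched, about -20 mm when sprung free, +70 mm at the end stop; z = 53 mm.
- insert_jar: Bystander: small clear open jar of brass inserts, 44 mm wide, 29 mm high, beyond the end stop. Origin: centre of its underside.
- bearing_ring: Bystander: white bearing ring, 60 mm wide, 10 mm high, on the bench on the tab side of the module. Origin: centre of its underside.
- small_pliers: Bystander: red-handled pliers, 150 x 76 x 14 mm, lying beyond the module's +x side. Origin: centre of the underside.
- red_driver: Bystander: small screwdriver with red and black handle, 140 mm long, 18 mm thick, lying off the kicker end (-y) of the module. Origin: centre of the underside.
- cover: Loose yellow cover, 83 (x) x 90 (y) mm, plate 5 mm thick with its top 41 mm above the bench, about 0.12 kg, slides with about 1 N. Origin: centre of its underside, 15 mm behind the rib centre (module -y) and 17 mm below it. A low lip along its rear edge, 56 to 60 mm behind the rib centre, stands to 48 mm above the bench.
- end_stop (a point): Foot of the inner face of the black end stop at the module's +y end, in the middle, on the deck 36 mm above the bench; frame turned as the module, module y = +100 mm. The stop's top is 47 mm above the bench, like that of the wall at the other end.
There are look-alikes about, which are no part of the job. Of the things that look like the cover, the largest one is meant.

How it is judged (in metres and radians):
On the way, in this order (a step that is already met when the one before it is completed fails the run):
1. the snap tab is pressed in while the cover is still near its seat (value of joint snap_tab above 0.005 m and y of rib in the frame of module below -0.01 m).
2. the tab is let up again with the cover sprung free of it (value of joint snap_tab below 0.002 m and y of rib in the frame of module above -0.028 m), for 0.05 s.
At the end, for the whole second after the job is handed in: The cover lies flat between its rails, at rest, its rib within 15 mm of where it stands at the end stop (rib centre more than 55 mm along the module's +y), and the tab is back up within 2 mm (y of rib in the frame of module above 0.055 m and z of rib in the frame of module between 0.049 and 0.057 m and angle between rib's own z axis and vertical below 0.08 rad and angle between the y axis of rib and the y axis of module, either way round below 0.1 rad and linear speed of cover below 0.01 m/s and value of joint snap_tab below 0.002 m); the robot touches nothing.
It fails at once if the cover is lifted or tipped (raised over 8 mm or tilted over 0.2 rad) (z of rib in the frame of module above 0.061 m or angle between rib's own z axis and vertical above 0.2 rad).
It fails at once if a bystander is moved over 15 mm (distance of any of insert_jar, bearing_ring, small_pliers, red_driver from where it was at the start of the episode above 0.015 m).
It also fails if it takes over 42 s, if anything falls off the work surface, if the arm or the gripper's body presses on something with over 40 N, if the wrist force passes 120 N, or if a joint passes its speed limit or range.

ROBOT

A 6-joint arm with a two-finger parallel gripper is mounted at the origin on a cart in front of the work surface, level with it; the furniture and walls round the work are solid. World frame = base frame: x ahead of the robot, y to its left, z up, the work surface at z = 0. Lengths are in m, angles in degrees, forces in N, time in s.
With the tool pointing down it reaches from about 0.325 to 0.85 m from the base axis. Payload 15.5 kg.
Tool frame: the origin (TCP) lies midway between the tips of the shut fingers; the grasp point (between the pads) lies 19 mm behind it; z points along the fingers, y is the line along which they close (so a half turn about z gives the same grasp; the last joint's range is limited). The gripper opens to 91 mm and grips with 3 to 60 N. Pads are 32 mm wide; open, the fingers measure 118 mm over their backs; the gripper's body (76 mm by 178 mm) begins 60 mm behind the grasp point.
Start: joints at [65.632, 28.281, 77.091, -0, 74.628, -5.472], TCP at [0.202, 0.591, 0.177] pointing down, gripper open.
Joint ranges: [-166.48, 166.48], [-47.26, 123.95], [12.59, 153.08], [-70.14, 250.14], [6.76, 159.57], [-176.63, 176.63]. Speed limits (degrees/s): [108.29, 108.29, 147.25, 172.46, 172.46, 172.46].

INTERFACE

Orientations are given as a 3x3 rotation matrix whose columns are the frame's x, y, z axes.
In Python, from bench import ctrl gives the robot as it stands. The module is installed in compiled form; this text tells all that it offers. Calls block until the motion is done:
- ctrl.goto(position, orientation): joint-space move of the TCP to a pose.
- ctrl.move_l(position, vel=0.15, ori=None, contact_N=None): straight line of the TCP; ori=None keeps the orientation; vel is the mean speed in m/s. With contact_N (N) it stops when the force on the tool has changed by that much, and returns True; else False.
- ctrl.movej(angles): joint-space move.
- ctrl.command_gripper(opening): opening from 0.0 (shut) to 1.0 (fully open); the grip force is fixed at half the most; returns when the fingers have stopped.
- ctrl.sleep(seconds).
- ctrl.ik(position, orientation): joint angles nearest the present ones, or None.
- ctrl.read_camera(name): name is "scene" or "top" or "wrist"; returns the picture (400x640x3 uint8, blue, green, red); there is no depth.
- ctrl.camera_params(name): a dict with "fx", "fy", "cx", "cy" (pixels), "D" ([k1, k2, p1, p2, k3] as OpenCV has them; the pictures are not rectified), "pose" (4x4, takes a point from camera to world coordinates); the wrist camera has in their place "T_tool_cam" (4x4, takes a point from camera to tool coordinates, whose origin is the TCP and whose axes are the flange's). Camera axes: x right, y up, looking along -z (the intrinsics and any distortion apply to the point x, -y, -z); pixel columns grow to the right and rows downward; lengths in m; the calibration is good to about 2 mm. A picture is of the moment at which its call begins: read the wrist's pose just before it. camera_params takes no time and is no camera call.
A pose or a line that the arm cannot do raises ctrl.MotionError and nothing moves.
- ctrl.sign_off(): hands the job in; it is judged then, once.
Readings, each from a call of its own:
- ctrl.current_t(): time.
- ctrl.current_q(): joint angles.
- ctrl.current_dq(): joint speeds.
- ctrl.current_effort(): joint torques, N m.
- ctrl.current_tool_pos(): TCP position.
- ctrl.current_eef_rot(): TCP orientation.
- ctrl.current_contact_force(): force on the tool from outside, world axes, zero at the start.
- ctrl.current_wrist_torque(): the same for the moment, N m.
- ctrl.current_grip_width(): opening from 0.0 (shut) to 1.0 (fully open).
- ctrl.current_grasp_force(): force on a finger pad.
Only numpy, scipy, OpenCV 4.12 (cv2) and the standard library are available. Lean on these libraries where they do the work, as an engineer would, in place of code of your own. Each camera call takes 0.05 s, during which the arm holds its last target. There are 200 camera calls.

## Working session

There is one attempt and no reset: what is moved stays moved. The work goes in short steps, each a Python script; the robot and the scene stay as the last script left them, time stands still between calls to the robot, and variables do not carry over. Pictures are saved under pics/ and viewed, at most 13 in all, crops included, and the job is handed in when it is done.

```bash
mkdir -p pics; python3 - <<'E'
from bench import ctrl
import cv2,numpy as np
np.set_printoptions(precision=4,suppress=True)
for n in ("scene","top"):
    cv2.imwrite(f"pics/{n}0.png",ctrl.read_camera(n)); p=ctrl.camera_params(n); print(n,p)
print(ctrl.camera_params("wrist"),ctrl.current_t(),ctrl.current_eef_rot())
E
```

```text
scene {'fx': 504.36076857575137, 'fy': 504.36076857575137, 'cx': 314.1267641682152, 'cy': 194.66958946457837, 'D': array([0.0009, 0.    , 0.    , 0.    , 0.    ]), 'pose': array([[ 0.7356,  0.3918, -0.5526, -0.028 ],
       [-0.6771,  0.4013, -0.6168, -0.6347],
       [-0.0199,  0.8279,  0.5605,  0.6277],
       [ 0.    ,  0.    ,  0.    ,  1.    ]])}
top {'fx': 424.1386305752746, 'fy': 424.1386305752746, 'cx': 317.50361166246176, 'cy': 200.23307926863822, 'D': array([-0.0649,  0.    ,  0.    ,  0.    ,  0.    ]), 'pose': array([[ 0.0175,  0.9922, -0.1232,  0.4236],
       [-0.9997,  0.0156, -0.0163,  0.014 ],
       [-0.0143,  0.1235,  0.9922,  0.9624],
       [ 0.    ,  0.    ,  0.    ,  1.    ]])}
{'fx': 320.56997705679515, 'fy': 320.56997705679515, 'cx': 324.7388337559755, 'cy': 196.91815329028086, 'D': array([-0.0446,  0.    ,  0.    ,  0.    ,  0.    ]), 'T_tool_cam': array([[-0.0004,  0.9639,  0.2664,  0.0762],
       [ 1.    ,  0.0007, -0.0009,  0.0004],
       [-0.001 ,  0.2664, -0.9639, -0.2075],
       [ 0.    ,  0.    ,  0.    ,  1.    ]])} 0.1 [[-0.9461  0.3239 -0.0004]
 [ 0.3239  0.9461 -0.001 ]
 [ 0.0001 -0.0011 -1.    ]]
```

View pics/top0.png

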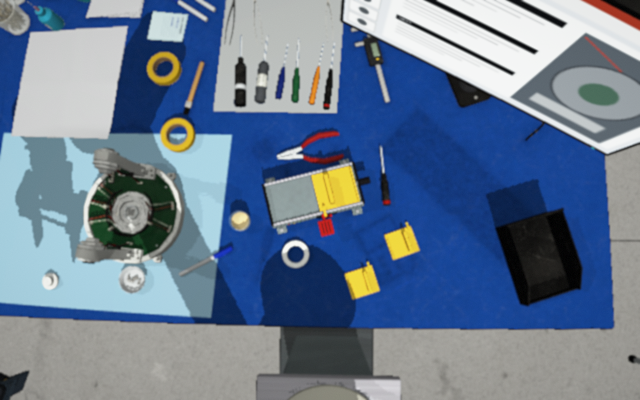

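View pics/scene0.png

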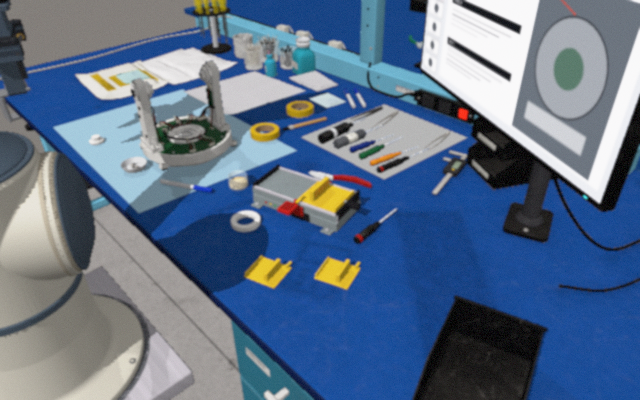

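The top view shows the module at about (313,195), with the yellow cover on its right (340,186) and the red tab below it (326,224). Module +y points left and slightly down in the image. The jar is at (239,218), the ring at (295,253), the pliers at (310,148) and the driver at (384,180). The two smaller yellow look-alikes are at (402,241) and (362,281).

```bash
cat > h.py <<'E'
from bench import ctrl
import cv2,numpy as np
np.set_printoptions(precision=4,suppress=True)
def cam(n):
    p=ctrl.camera_params(n)
    if n=="wrist":
        T=np.eye(4);T[:3,:3]=ctrl.current_eef_rot();T[:3,3]=ctrl.current_tool_pos();p["pose"]=T@p["T_tool_cam"]
    return p,ctrl.read_camera(n)
def cast(p,uv,z):
    K=np.array([[p["fx"],0,p["cx"]],[0,p["fy"],p["cy"]],[0,0,1.]])
    u=cv2.undistortPoints(np.array(uv,float).reshape(-1,1,2),K,np.array(p["D"],float))[:,0]
    d=np.c_[u[:,0],-u[:,1],-np.ones(len(u))]@p["pose"][:3,:3].T
    o=p["pose"][:3,3]
    return o+d*((z-o[2])/d[:,2])[:,None]
def blobs(img,lo,hi,amin):
    h=cv2.cvtColor(img,cv2.COLOR_BGR2HSV)
    if lo[0]>hi[0]: m=cv2.inRange(h,lo,(180,)+hi[1:])|cv2.inRange(h,(0,)+lo[1:],hi)
    else: m=cv2.inRange(h,lo,hi)
    c,_=cv2.findContours(m,cv2.RETR_EXTERNAL,cv2.CHAIN_APPROX_NONE)
    return sorted([x for x in c if cv2.contourArea(x)>amin],key=cv2.contourArea,reverse=True)
YEL=((20,110,100),(35,255,255)); RED=((172,140,80),(8,255,255))
def down(yaw_y):  # tool pointing down, tool y axis at angle yaw_y (rad) in world
    y=np.array([np.cos(yaw_y),np.sin(yaw_y),0]);z=np.array([0,0,-1.]);return np.c_[np.cross(y,z),y,z]
E
python3 - <<'E'
from h import *
p,im=cam("top")
for nm,c,z in (("yel",YEL,.041),("red",RED,.047)):
    for k in blobs(im,*c,60)[:6]:
        r=cv2.minAreaRect(k); print(nm,cv2.contourArea(k),r[0],cast(p,cv2.boxPoints(r),z)[:,:2].round(3).tolist(),cast(p,[r[0]],z))
E
```

```text
yel 1496.5 (336.0494079589844, 191.0789337158203) [[0.594, 0.046], [0.618, -0.044], [0.524, -0.067], [0.501, 0.021]] [[ 0.559  -0.0112  0.041 ]]
yel 856.5 (177.25, 134.25) [[0.684, 0.403], [0.738, 0.354], [0.683, 0.296], [0.63, 0.345]] [[0.6836 0.3493 0.041 ]]
yel 829.5 (163.5, 68.0) [[0.883, 0.436], [0.882, 0.357], [0.803, 0.351], [0.803, 0.429]] [[0.8426 0.393  0.041 ]]
yel 732.5 (361.0100402832031, 280.1715087890625) [[0.387, -0.027], [0.408, -0.085], [0.347, -0.107], [0.326, -0.049]] [[ 0.367  -0.0671  0.041 ]]
yel 702.5 (400.71917724609375, 240.9178466796875) [[0.471, -0.113], [0.493, -0.17], [0.433, -0.192], [0.411, -0.135]] [[ 0.4522 -0.1525  0.041 ]]
red 405.5 (612.9583740234375, 10.728382110595703) [[1.031, -0.599], [1.052, -0.612], [0.984, -0.747], [0.963, -0.734]] [[ 1.0073 -0.6729  0.047 ]]
red 183.0 (325.0293884277344, 224.61766052246094) [[0.502, 0.031], [0.509, 0.004], [0.467, -0.007], [0.46, 0.02]] [[0.4845 0.0119 0.047 ]]
red 136.0 (318.57208251953125, 137.0017852783203) [[0.671, 0.072], [0.703, -0.008], [0.686, -0.014], [0.655, 0.066]] [[0.6788 0.0291 0.047 ]]
red 107.5 (323.0648193359375, 158.7695770263672) [[0.635, 0.061], [0.639, -0.023], [0.624, -0.024], [0.62, 0.06]] [[0.6296 0.0184 0.047 ]]
```

```bash
python3 - <<'E'
from h import *
ctrl.goto([0.52,0.025,0.20],down(np.radians(104)))
ctrl.command_gripper(0.0)
p,im=cam("wrist"); cv2.imwrite("pics/w1.png",im)
print(ctrl.current_t(),ctrl.current_tool_pos(),p["pose"][:3,3])
for nm,c,z in (("yel",YEL,.041),("red",RED,.047)):
    for k in blobs(im,*c,300)[:4]:
        r=cv2.minAreaRect(k); print(nm,cv2.contourArea(k),r,cast(p,cv2.boxPoints(r),z)[:,:2].round(4).tolist(),cast(p,[r[0]],z))
E
```

```text
3.8833 [0.52  0.025 0.2  ] [0.4462 0.0077 0.4075]
yel 4926.5 ((273.5, 329.5), (21.0, 319.0), 90.0) [[0.7823, -0.2055], [0.6747, 0.2147], [0.7069, 0.2263], [0.8178, -0.204]] [[0.742 0.01  0.041]]
yel 4657.5 ((287.7116394042969, 198.79153442382812), (77.33816528320312, 78.177490234375), 87.70938873291016) [[0.5253, -0.0649], [0.5001, 0.0218], [0.5917, 0.0486], [0.6192, -0.044]] [[ 0.5575 -0.0098  0.041 ]]
yel 2615.5 ((190.4615478515625, 78.80768585205078), (59.42318344116211, 52.36300277709961), 78.69007110595703) [[0.4336, -0.1793], [0.4108, -0.1264], [0.4673, -0.104], [0.4917, -0.1588]] [[ 0.4503 -0.1421  0.041 ]]
yel 2400.5 ((278.1463317871094, 24.31707763671875), (54.99490737915039, 55.4366340637207), 83.6598129272461) [[0.3593, -0.0958], [0.3404, -0.0418], [0.3903, -0.0236], [0.4101, -0.0793]] [[ 0.3747 -0.0602  0.041 ]]
red 834.5 ((320.0, 144.0), (42.0, 28.0), 90.0) [[0.4661, -0.0084], [0.4587, 0.0214], [0.504, 0.0331], [0.5116, 0.0022]] [[0.4848 0.012  0.047 ]]
```

View pics/w1.png

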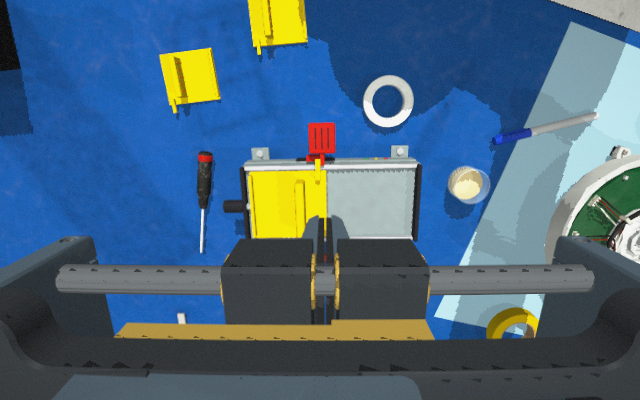

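The wrist view shows the red pad at columns 307–336, rows 123–152, with the cover's lug at (319,170). The rail edge runs from about (247,164) to (416,162), and the rib is at (299,210). Next I measure the yaw from the rail and cover edges.

```bash
python3 - <<'E'
from h import *
p,im=cam("wrist")
k=[b for b in blobs(im,*RED,300)][0][:,0]
print("red bbox",k.min(0),k.max(0))
# row-wise width of the red tab
for r in range(k[:,1].min(),k[:,1].max()+1,3):
    s=k[k[:,1]==r][:,0]; print(r,s.min(),s.max(),end="; ")
top=np.array([[c,k[k[:,0]==c][:,1].min()] for c in range(310,334)])
o=cast(p,top,.047); d=np.polyfit(o[:,1],o[:,0],1); print("\npad outer edge yaw",np.degrees(np.arctan(-d[0])))
# cover rear edge
y=[b for b in blobs(im,*YEL,300) if 230<b[:,0,0].mean()<330 and 150<b[:,0,1].mean()<250][0][:,0]
L=np.array([[y[y[:,1]==r][:,0].min(),r] for r in range(180,232)]);R=np.array([[y[y[:,1]==r][:,0].max(),r] for r in range(185,205)])
for q,z in((L,.048),(R,.041)):
    w=cast(p,q,z);d=np.polyfit(w[:,0],w[:,1],1);print("cover edge yaw",np.degrees(np.arctan(d[0])),w.mean(0))
T=np.array([[c,y[y[:,0]==c][:,1].min()] for c in list(range(256,305))])
w=cast(p,T,.041);d=np.polyfit(w[:,1],w[:,0],1);print("cover side yaw",np.degrees(np.arctan(-d[0])),w.mean(0))
g=cv2.cvtColor(im,cv2.COLOR_BGR2GRAY)
cv2.imwrite("pics/w1c.png",cv2.resize(im[110:250,220:440],None,fx=3.6,fy=3.6,interpolation=cv2.INTER_CUBIC))
E
```

```text
red bbox [306 123] [334 164]
123 310 333; 126 308 334; 129 309 334; 132 309 334; 135 309 334; 138 309 334; 141 309 334; 144 309 334; 147 309 334; 150 309 334; 153 318 324; 156 307 324; 159 306 324; 162 321 323; 
pad outer edge yaw 13.96155996360722
cover edge yaw 14.953235827023487 [ 0.5742 -0.0505  0.048 ]
cover edge yaw 16.33644153915491 [0.5415 0.0328 0.041 ]
cover side yaw 14.923342203746886 [ 0.5266 -0.0257  0.041 ]
```

View pics/w1c.png

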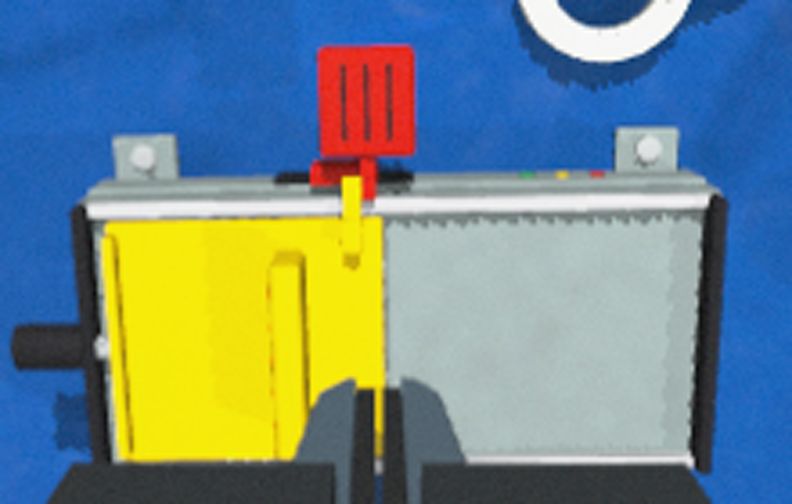

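```bash
python3 - <<'E'
from h import *
p,im=cam("wrist")
f=lambda a:(220+a[0]/3.6,110+a[1]/3.6)
r=cast(p,[f((88,208)),f((710,205))],.041); print("rail",r,np.degrees(np.arctan2(-(r[1]-r[0])[0],(r[1]-r[0])[1])),np.linalg.norm(r[1]-r[0]))
yaw=np.radians(14.6); ex=np.array([np.cos(yaw),np.sin(yaw)]);ey=np.array([-ex[1],ex[0]])
pad=cast(p,[(321.5,137.8)],.047)[0,:2]; M=pad+.079*ex+.0095*ey
print("pad",pad,"M",M)
for q in r: print("rail in module",ex@(q[:2]-M),ey@(q[:2]-M))
q=cast(p,[f((383,300)),f((690,300))],.038)
for a in q: print("cover front(-5.5)/deck end(100):",ex@(a[:2]-M),ey@(a[:2]-M))
O=down(yaw+np.pi/2)
ctrl.goto([*pad,0.12],O)
ctrl.move_l([*pad,0.055],vel=.08)
f0=ctrl.current_contact_force()
hit=ctrl.move_l([*pad,0.035],vel=.02,contact_N=18)
print(hit,ctrl.current_tool_pos(),ctrl.current_contact_force()-f0,ctrl.current_t())
ctrl.sleep(.3)
print(ctrl.current_tool_pos(),ctrl.current_contact_force()-f0)
p,im=cam("scene"); cv2.imwrite("pics/s2.png",cv2.resize(im[130:270,210:410],None,fx=4,fy=4))
np.savez("m.npz",M=M,yaw=yaw,pad=pad)
E
```

```text
rail [[ 0.533  -0.0666  0.041 ]
 [ 0.4836  0.1278  0.041 ]] 14.262110618911288 0.20059360372803955
pad [0.4777 0.0119] M [0.5517 0.0411]
rail in module -0.04521865821949524 -0.09947297636960457
rail in module -0.04403570798607613 0.10111713925264393
cover front(-5.5)/deck end(100): -0.012685831091978543 -0.004651561659063917
cover front(-5.5)/deck end(100): -0.011582001208592744 0.09737320747593417
False [0.4778 0.012  0.0351] [-0.2409  1.737   1.1352] 6.55
[0.4777 0.0119 0.0351] [-1.0811  0.4795  0.6338]
```

View pics/s2.png

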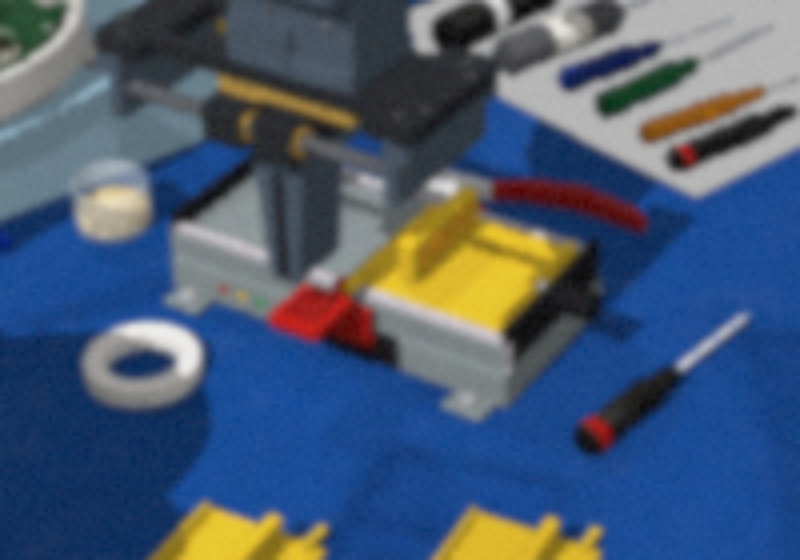

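The cropped scene view shows the tab still up, at about (310,310), and the fingertips at about (290,275). So the tips are not on the tab, and there is no contact force even with the TCP at z = 0.035. I'll project the points to find the discrepancy.

```bash
python3 - <<'E'
from h import *
m=np.load("m.npz")
def proj(p,X):
    T=np.linalg.inv(p["pose"]);c=T[:3,:3]@np.array(X)+T[:3,3]
    return p["cx"]+p["fx"]*c[0]/-c[2],p["cy"]-p["fy"]*c[1]/-c[2]
print(ctrl.current_grip_width(),ctrl.current_tool_pos(),ctrl.current_t())
pt,it=cam("top");ps,_s=cam("scene")
t=ctrl.current_tool_pos()
for z in (0,.019,.03): print(z,"top",proj(pt,t+[0,0,z]),"scenecrop",(np.array(proj(ps,t+[0,0,z]))-[210,130])*4)
print("pad",(np.array(proj(ps,[*m["pad"],.047]))-[210,130])*4)
a=cv2.resize(it[150:270,250:400],None,fx=4,fy=4)
pw,iw=cam("wrist")
print("wrist tcp",proj(pw,t),"pad",proj(pw,[*m["pad"],.047]))
b=cv2.resize(iw[80:330,160:480],(600,469))
c=np.zeros((480+0,600,3),np.uint8); c[:]=a
cv2.imwrite("pics/t3.png",c);cv2.imwrite("pics/w3.png",b)
E
```

```text
0.003311538588467772 [0.4777 0.0119 0.035 ] 6.9
0 top (np.float64(324.92043512713303), np.float64(228.1056008313693)) scenecrop [308.4878 324.7632]
0.019 top (np.float64(324.9476450799655), np.float64(227.5882147700427)) scenecrop [306.5731 293.7282]
0.03 top (np.float64(324.96392094403), np.float64(227.27873590931574)) scenecrop [305.4459 275.4566]
pad [307.2363 305.3149]
wrist tcp (np.float64(323.07842052544436), np.float64(222.64435559749924)) pad (np.float64(322.9997218710614), np.float64(228.92377492698108))
```

View pics/w3.png

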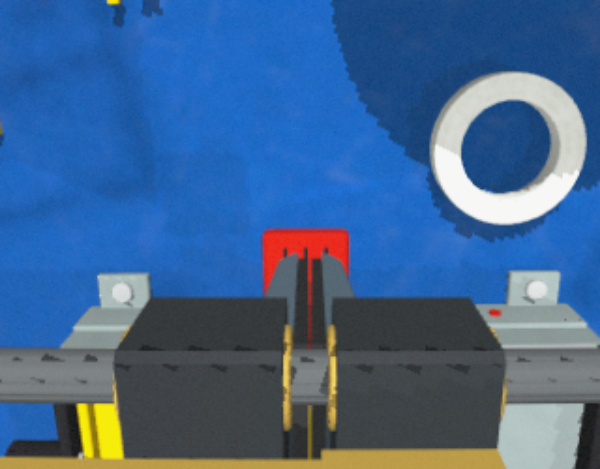

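The wrist view shows the fingers centred laterally on the pad (crop column 307), but the tips are still above it. The real tips therefore sit roughly 20 mm higher than the nominal TCP. I'll feel for the contact instead of relying on the TCP height.

```bash
python3 - <<'E'
from h import *
m=np.load("m.npz");pad=m["pad"]
f0=ctrl.current_contact_force()
h=ctrl.move_l([*pad,0.005],vel=.02,contact_N=2.5)
print(h,ctrl.current_tool_pos(),ctrl.current_contact_force()-f0,ctrl.current_t())
p,im=cam("scene"); cv2.imwrite("pics/s4.png",cv2.resize(im[130:270,210:410],None,fx=4,fy=4))
E
```

```text
True [0.4776 0.0119 0.0093] [1.0526 0.6953 1.5476] 8.2
```

View pics/s4.png

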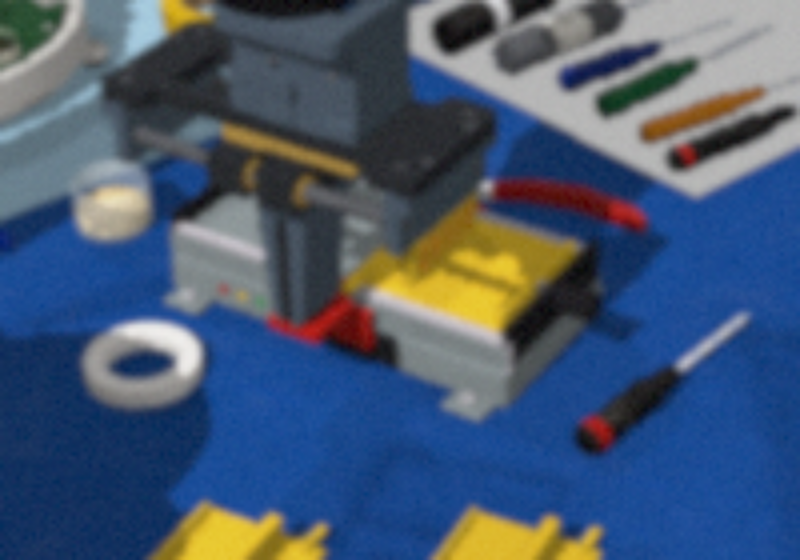

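The scene view shows the tips at the pad surface (crop about 295,322) with the TCP at 0.009. The true tips are therefore about 38 mm above the nominal TCP. That agrees with the earlier view, where the projected offset was about 37 mm. Now I press through.

```bash
python3 - <<'E'
from h import *
m=np.load("m.npz");pad=m["pad"]
z=.0093
for i in range(14):
    z-=.001
    h=ctrl.move_l([*pad,z],vel=.02)
    F=np.mean([ctrl.current_contact_force() for _ in range(1)],axis=0)
    print(round(z,4),ctrl.current_tool_pos()[2].round(4),F)
    if F[2]>16: break
ctrl.sleep(.3); print(ctrl.current_contact_force(),ctrl.current_t())
p,im=cam("scene"); cv2.imwrite("pics/s5.png",cv2.resize(im[130:270,210:410],None,fx=4,fy=4))
E
```

```text
0.0083 0.0083 [-0.7466 -0.154   2.7196]
0.0073 0.0072 [-1.3816 -0.4381  3.5045]
0.0063 0.0062 [-0.7138 -0.5432  2.0156]
0.0053 0.0053 [-1.291  -1.5947  4.838 ]
0.0043 0.0043 [-1.5775 -1.7439  4.945 ]
0.0033 0.0033 [-0.9771 -1.9082  4.9167]
0.0023 0.0023 [-1.6823 -2.3033  4.5944]
0.0013 0.0019 [-6.0184 -2.5883 22.263 ]
[-5.4863 -3.4231 21.9023] 10.55
```

View pics/s5.png

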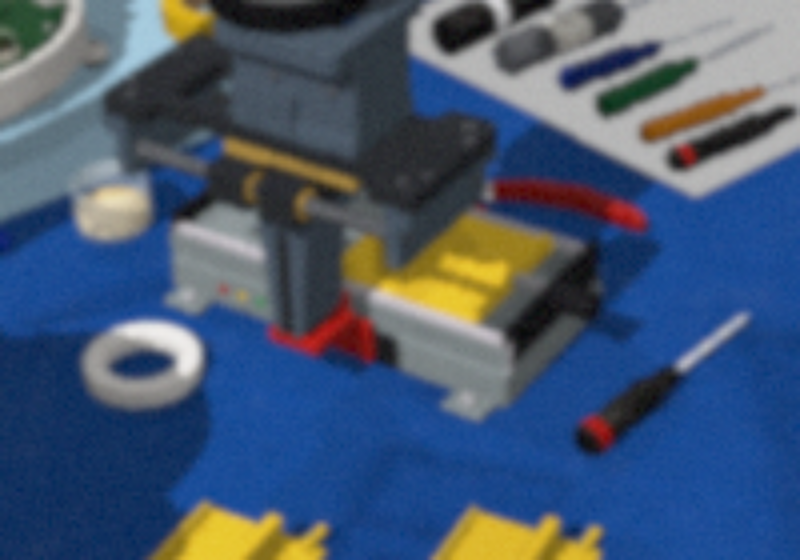

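The scene view shows the cover sprung free: a dark gap has opened at its rear by the wall, around (520,290), and the tab is down. The stop was felt at TCP 0.0019, which puts the tip offset at 37 mm. Now I release the tab and check.

```bash
python3 - <<'E'
from h import *
m=np.load("m.npz");pad,M,yaw=m["pad"],m["M"],float(m["yaw"]); ex=np.array([np.cos(yaw),np.sin(yaw)]);ey=np.array([-ex[1],ex[0]])
ctrl.move_l([*pad,.03],vel=.05); ctrl.move_l([*pad,.10],vel=.15)
q=M-.13*ex-.03*ey
ctrl.move_l([*q,.17],vel=.2); ctrl.sleep(.2)
p,im=cam("wrist"); cv2.imwrite("pics/w6.png",im); print(ctrl.current_t(),ctrl.current_contact_force())
for nm,c,z in (("yel",YEL,.041),("red",RED,.047)):
    for k in blobs(im,*c,300)[:4]:
        w=cast(p,cv2.boxPoints(cv2.minAreaRect(k)),z)[:,:2]-M
        print(nm,cv2.contourArea(k),cv2.minAreaRect(k)[0],(w@np.c_[ex,ey]).round(4).tolist())
E
```

```text
12.7833 [-0.3468 -0.0181 -0.9172]
yel 4936.5 (273.5, 329.5) [[0.0448, -0.2914], [0.0424, 0.1048], [0.0735, 0.108], [0.0765, -0.2978]]
yel 3001.5 (297.579345703125, 104.95173645019531) [[-0.2374, -0.0861], [-0.2417, -0.0295], [-0.1807, -0.0241], [-0.1759, -0.0833]]
yel 2595.0 (207.1154022216797, 159.57693481445312) [[-0.1791, -0.1844], [-0.1895, -0.1281], [-0.1286, -0.1203], [-0.1169, -0.1791]]
```

View pics/w6.png

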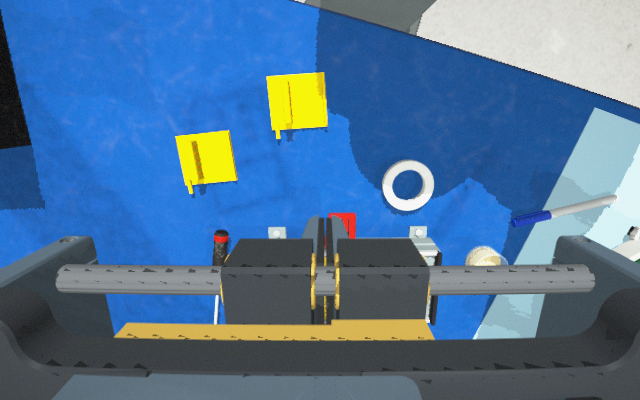

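That view looks away from the module: it shows only the look-alikes, and the module is hidden behind the gripper. I'll look from above the pre-push pose instead.

```bash
python3 - <<'E'
from h import *
m=np.load("m.npz");pad,M,yaw=m["pad"],m["M"],float(m["yaw"]); ex=np.array([np.cos(yaw),np.sin(yaw)]);ey=np.array([-ex[1],ex[0]])
ctrl.move_l([*(M+.02*ex-.05*ey),.17],vel=.25); ctrl.sleep(.2)
p,im=cam("wrist"); cv2.imwrite("pics/w7.png",cv2.resize(im[60:260,200:440],None,fx=3,fy=3)); print(ctrl.current_t())
for nm,c,z in (("yel",YEL,.041),("red",RED,.047)):
    for k in blobs(im,*c,300)[:4]:
        w=cast(p,cv2.boxPoints(cv2.minAreaRect(k)),z)[:,:2]-M
        print(nm,cv2.contourArea(k),cv2.minAreaRect(k)[0],(w@np.c_[ex,ey]).round(4).tolist())
E
```

```text
13.7917
yel 6555.5 (335.96856689453125, 156.0489044189453) [[-0.0543, -0.0823], [-0.0557, 0.0064], [0.0408, 0.0121], [0.0423, -0.0833]]
yel 4946.0 (273.5, 329.5) [[0.195, -0.3134], [0.1927, 0.0848], [0.224, 0.088], [0.2269, -0.3199]]
yel 2831.0 (214.77455139160156, 26.034683227539062) [[-0.1587, -0.1859], [-0.1654, -0.1292], [-0.111, -0.1231], [-0.1034, -0.1818]]
red 1116.5 (363.1019287109375, 91.63687133789062) [[-0.0513, -0.03], [-0.0985, -0.0235], [-0.0943, 0.0079], [-0.0467, 0.0025]]
```

View pics/w7.png

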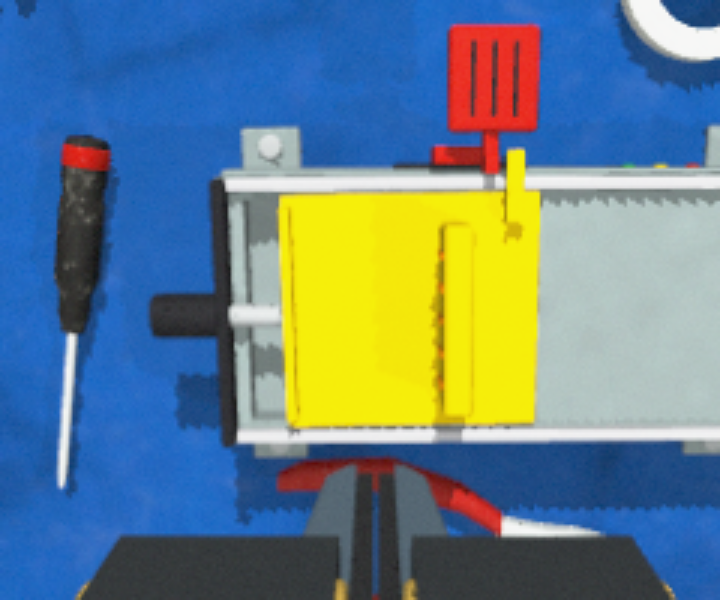

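The crop shows the cover sprung free, spanning y = −82 to +10 mm, with the rib at about −21 mm (crop 458,320) and the tab back up. Now I go down behind the rib and push.

```bash
python3 - <<'E'
from h import *
m=np.load("m.npz");pad,M,yaw=m["pad"],m["M"],float(m["yaw"]); ex=np.array([np.cos(yaw),np.sin(yaw)]);ey=np.array([-ex[1],ex[0]])
P=lambda y,z:[*(M+y*ey),z]
loc=lambda:((ctrl.current_tool_pos()[:2]-M)@ey).round(4)
ctrl.move_l(P(-.05,.10),vel=.2); ctrl.move_l(P(-.05,.04),vel=.1); ctrl.sleep(.2)
f0=ctrl.current_contact_force()
if ctrl.move_l(P(-.05,.017),vel=.04,contact_N=6): print("early contact",ctrl.current_tool_pos(),ctrl.current_contact_force()-f0); raise SystemExit
h=ctrl.move_l(P(.03,.017),vel=.04,contact_N=12); print(h,loc(),ctrl.current_contact_force()-f0)
if not h:
    h=ctrl.move_l(P(.065,.017),vel=.025,contact_N=10); print(h,loc(),ctrl.current_contact_force()-f0)
print(ctrl.current_t())
p,im=cam("top"); 
for k in blobs(im,*YEL,300)[:5]:
    w=cast(p,cv2.boxPoints(cv2.minAreaRect(k)),.041)[:,:2]-M; print(cv2.contourArea(k),(w@np.c_[ex,ey]).round(4).tolist())
p,im=cam("scene"); cv2.imwrite("pics/s8.png",cv2.resize(im[130:270,210:410],None,fx=4,fy=4))
E
```

```text
False 0.0299 [-0.1168 -0.2142  1.0526]
True 0.0545 [ 1.4889 -6.8977  2.4652]
19.0917
816.5 [[0.4146, 0.3043], [0.4044, 0.2271], [0.3243, 0.2323], [0.3341, 0.3085]]
798.5 [[0.2523, 0.2946], [0.2338, 0.2225], [0.1606, 0.237], [0.1785, 0.3083]]
731.5 [[-0.1769, -0.0243], [-0.1711, -0.086], [-0.2351, -0.0918], [-0.2408, -0.0305]]
701.5 [[-0.1172, -0.128], [-0.1096, -0.189], [-0.1733, -0.196], [-0.1806, -0.1354]]
```

View pics/s8.png

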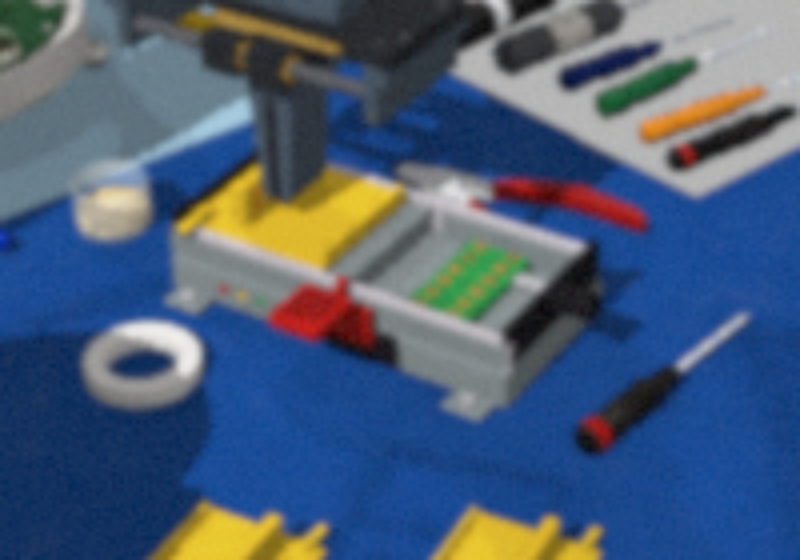

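The scene shows the cover against the end stop, the green terminals uncovered, the tab up and the bystanders in place. I'll back off, verify and hand in.

```bash
python3 - <<'E'
from h import *
m=np.load("m.npz");pad,M,yaw=m["pad"],m["M"],float(m["yaw"]); ex=np.array([np.cos(yaw),np.sin(yaw)]);ey=np.array([-ex[1],ex[0]])
P=lambda y,z:[*(M+y*ey),z]
ctrl.move_l(P(.04,.017),vel=.04); ctrl.move_l(P(.04,.10),vel=.1); ctrl.move_l([*(M+.02*ex-.0*ey),.17],vel=.2); ctrl.sleep(.5)
p,im=cam("wrist")
ok=False
for k in blobs(im,*YEL,1500)[:4]:
    w=(cast(p,cv2.boxPoints(cv2.minAreaRect(k)),.041)[:,:2]-M)@np.c_[ex,ey]; print(w.round(4).tolist())
    c=w.mean(0); ok|=abs(c[0])<.03 and .045<c[1]<.065
print(ok,ctrl.current_t(),ctrl.current_contact_force())
if ok: print(ctrl.sign_off())
E
```

```text
[[-0.0546, 0.0107], [-0.0549, 0.0985], [0.0417, 0.1058], [0.0416, 0.0114]]
[[0.1957, -0.2629], [0.1931, 0.1347], [0.2242, 0.1379], [0.2276, -0.2694]]
[[-0.159, -0.181], [-0.1673, -0.1245], [-0.1126, -0.1171], [-0.1031, -0.1756]]
True 21.8083 [-0.203   0.2729 -0.6896]
the job is handed in; nothing more can be done
None
```

The terminal bay is open and the job was handed in at about 22 s: the tab was pressed and came back up, the cover measures as flat against the end stop, the bystanders look undisturbed, and the sign-off returned no verdict.

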